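# Feed a test block under the sprung flap of the specimen chute

### The arm

A 6-joint arm with a two-finger parallel gripper is mounted at the origin on the work surface. World frame = base frame: x ahead of the robot, y to its left, z up, the work surface at z = 0. Lengths are in m, angles in rad, forces in N, time in s.
With the tool pointing down it reaches from about 0.275 to 1 m from the base axis. Payload 8.4 kg.
Tool frame: the origin (TCP) lies on the centre line of the jaws, within the pads' length; the fingertips stand 17 mm ahead of it and the grasp point (between the pads) lies 2 mm behind it (bot.tcp_to_tips is the z of the fingertips in the tool frame, in m); z points along the fingers, y is the line along which they close (so a half turn about z gives the same grasp; the last joint's range is limited). The gripper opens to 85 mm and grips with 20 to 120 N. Pads are 22 mm wide; open, the fingers measure 114 mm over their backs; the gripper's body (76 mm by 85 mm) begins 54 mm behind the grasp point. The pads swing forward as they close: fully open they stand 13 mm farther back than shut.
Start: joints at [-1.137, 0.353, 1.633, -0, 1.155, -0.002], TCP at [0.264, -0.567, 0.248] pointing down, gripper open.
Joint ranges: [-2.63, 2.63], [-0.92, 2.1], [0.06, 2.66], [-1.3, 4.44], [0, 2.69], [-3.02, 3.02]. Speed limits (rad/s): [2.22, 2.22, 2.79, 3.14, 3.14, 3.14].

### API

Orientations are given as a unit quaternion [x, y, z, w].
In Python, from workcell import bot, hand, kinematics, get_obs, vision, hand_in gives the robot as it stands. The module is installed in compiled form; this text tells all that it offers. Calls block until the motion is done:
- bot.reach(position, orientation): joint-space move of the TCP to a pose.
- bot.servo_line(position, ori=None, velocity=0.15): straight line of the TCP; ori=None keeps the orientation; velocity is the mean speed in m/s.
- bot.goto_joints(angles): joint-space move.
- hand.move_gripper(opening, strength=None): finger opening in m; strength is the grip in N (None keeps the last); returns when the fingers have stopped.
- bot.dwell(seconds).
- kinematics.solve_ik(position, orientation): joint angles nearest the present ones, or None.
- get_obs(): the state.
- vision.read_camera(name): name is "scene" or "side" or "wrist"; returns a dict with "frame" (384x512x3 uint8, red, green, blue), "intrinsics" (3x3 intrinsics, pixels), "view" (4x4, takes a point from world to camera coordinates). Camera axes: x right, y down, z forward; pixel columns grow to the right and rows downward; lengths in m; the calibration is good to about 2 mm. A picture is of the moment at which its call begins. There is no depth.
A pose or a line that the arm cannot do raises bot.IKError and nothing moves.
- hand_in(): hands the job in; it is judged then, once.
The state is a dict: "time_s": time; "joint_pos": joint angles; "joint_vel": joint speeds; "joint_efforts": joint torques, N m; "position": TCP position; "orientation": TCP orientation; "wrist_force": force on the tool from outside, world axes, zero at the start; "ft_torque": the same for the moment, N m; "gripper_width": finger opening in m; "grip_force": force on a finger pad.
Only numpy, scipy, OpenCV 4.12 (cv2) and the standard library are available. Lean on these libraries where they do the work, as an engineer would, in place of code of your own. Each camera call takes 0.05 s, during which the arm holds its last target. There are 200 camera calls.

### The job

Press the yellow pedal of the specimen chute down with one fingertip and keep it down so that the orange flap stays fully open, and meanwhile push the grey test block along the deck with the other fingertip, under the open flap and over the lip, so that it slides down into the chute's tray. Then let the pedal up so that the flap springs shut behind it. Do not pick the block up or shove it against the flap, do not let the flap close on it, and leave the other things on the bench alone.

Things in the scene. Friction and masses are not known exactly. Their poses are not given: they have to be found in the camera images.
- chute: Fixed specimen chute, grey, blue and steel, about 330 x 190 mm. Origin on the bench exactly under the lip of its deck, midway across the lane; x points along the lane, the way the block is pushed, y to the left towards the yellow pedal, z up. All x, y below are in this frame.
- lip (a point): Middle of the lip, where the level deck ends (x = 0, 70 mm above the bench). The deck, x = -150 to 0 mm, is a lane 46 mm wide between guides 8 mm high and 5 mm thick. Past the lip a slippery ramp falls at 41 degrees to the tray: a block whose centre is pushed a few mm past the lip tips and slides down by itself.
- tray (a point): Middle of the floor of the open steel tray at the foot of the ramp, 12 mm above the bench; the floor spans x = 66 to 167 mm and is 52 mm wide, with walls up to 42 mm above the bench.
- crossbar (a point): Middle of the top of the blue frame over the lip that carries the flap: crossbar from x = 0 to 12 mm, its underside 49 mm and top 55 mm above the deck, on posts at y = +-30 mm (x = -1 to 13 mm). An upright finger cannot go past it, and need not.
- block_mid (a point): Centre of the grey mortar test block that stands on the deck in the lane, short of the flap: 50 mm long (along the lane), 40 mm wide, 30 mm high, 90 to 180 g. Its x axis is along its length, z up.
- flap (a joint): Orange sprung flap, 46 mm wide, 41 mm long, hung from a shaft at x = 6 mm, 44 mm above the deck. 0 = closed, hanging across the lane; it swings inwards and up over the ramp, away from the robot; 1.28 rad = fully open, almost level, at least 34 mm clear over the deck. Linked to the pedal (angle = 4.4 x pedal angle), it shuts by itself when the pedal is let go.
- pedal (a joint): Angle of the yellow pedal, rad: 0 = up (flap closed), 0.29 = fully down against its stop (flap fully open). Spring-loaded: on its part beside the deck it takes about 2 to 4 N to start and 4 to 8 N to hold down, more nearer the lip.
- pedal_end (a point): Middle of the top edge of the pedal's free end, the end nearer the robot. The pedal is a yellow bar with black strips, 190 x 30 x 8 mm, running beside the lane at y = 53 to 83 mm, 68 mm from lane middle to pedal middle. Up, it slopes up towards the robot and this point is at x = -131 mm, 140 mm above the bench.
- pivot (a point): The pedal's pivot, at its far end beside the ramp (x = 50, y = 68 mm, 82 mm above the bench). Fully down, the pedal is level from here to x = -140 mm with its top 86 mm above the bench (16 mm above the deck), so one fingertip can slide along it while the other, at the same height, pushes the block at about half its height.
- spare_a: Bystander: a grey mortar block of 50 x 40 x 30 mm on the bench to the right of the chute. Origin at the centre of its underside.
- spare_b: Bystander: a reddish block of 50 x 40 x 30 mm on the bench to the right of the chute. Origin at the centre of its underside.
- bowl: Bystander: white bowl, 110 mm across, 55 mm high, right of the tray. Origin at the centre of its underside.
- weight: Bystander: brass weight, 38 mm across, 62 mm high, on the bench to the left of the pedal. Origin at the centre of its underside.
- vicat_ring: Bystander: black ring mould, 80 mm across, 40 mm high. Origin at the centre of its underside.
- timer: Bystander: yellow timer standing upright, 22 x 62 x 62 mm. Origin at the centre of its underside.
- cup: Bystander: aluminium cup, 66 mm across, 60 mm high. Origin at the centre of its underside.
Mind the look-alikes: they are no part of the job. What is shaped like the part that bears block_mid but blue or purple is not meant.

How it is judged:
On the way, in this order (a step that is already met when the one before it is completed fails the run):
1. a finger holds the pedal down with the flap wide open while the block still stands short of the flap (value of joint flap above 1 rad and contact force between the fingers and pedal above 0.5 N and x of block_mid in the frame of chute below -0.015 m), for 0.2 s.
2. the block goes over the lip under the flap while a finger still holds the flap open (x of block_mid in the frame of chute above 0.004 m and value of joint flap above 1 rad and contact force between the fingers and pedal above 0.5 N), for 0.1 s.
At the end, for the whole second after the job is handed in: The block's centre is in the tray (70 to 170 mm past the lip along the lane, within 30 mm of its middle line, less than 55 mm above the bench), at rest, with the flap shut (less than 0.12 rad) and the pedal up (less than 0.03 rad) (x of block_mid in the frame of chute between 0.07 and 0.17 m and y of block_mid in the frame of chute between -0.03 and 0.03 m and z of block_mid in the frame of chute below 0.055 m and linear speed of block below 0.02 m/s and value of joint flap below 0.12 rad and value of joint pedal below 0.03 rad); the robot touches nothing.
It fails at once if the block is lifted: its centre more than 20 mm above where it is when standing on the deck (height (world z) of block_mid above 0.105 m).
It fails at once if the flap and the block press on each other with more than 3 N (contact force between flap and block above 3 N).
It fails at once if another thing on the bench is moved by more than 20 mm (distance of any of spare_a, spare_b, bowl, weight, vicat_ring, timer, cup from where it was at the start of the episode above 0.02 m).
It also fails if it takes over 48 s, if anything falls off the work surface, if the arm or the gripper's body presses on something with over 40 N, if the wrist force passes 120 N, or if a joint passes its speed limit or range.

## Working session

There is one attempt and no reset: what is moved stays moved. The work goes in short steps, each a Python script; the robot and the scene stay as the last script left them, time stands still between calls to the robot, and variables do not carry over. Pictures are saved under pics/ and viewed, at most 10 in all, crops included, and the job is handed in when it is done.

```bash
mkdir -p pics; python3 - <<'E'
from workcell import vision,get_obs,bot
import cv2,numpy as np
for n in["scene","side"]:
    d=vision.read_camera(n); cv2.imwrite(f"pics/{n}0.png",cv2.resize(d["frame"][:,:,::-1],(800,600),interpolation=cv2.INTER_CUBIC))
    cv2.imwrite(f"pics/{n}_raw.png",d["frame"][:,:,::-1])
    np.savez(f"{n}.npz",K=d["intrinsics"],V=d["view"]); print(n,d["intrinsics"].round(1).tolist(),d["view"].round(3).tolist())
print(get_obs()["time_s"],get_obs()["orientation"],get_obs()["gripper_width"],bot.tcp_to_tips)
E
```

```text
scene [[372.9, 0.0, 258.5], [0.0, 372.9, 198.3], [0.0, 0.0, 1.0]] [[0.688, 0.726, 0.021, -0.361], [0.522, -0.474, -0.709, -0.229], [-0.505, 0.499, -0.705, 1.292], [0.0, 0.0, 0.0, 1.0]]
side [[466.2, 0.0, 257.4], [0.0, 466.2, 197.6], [0.0, 0.0, 1.0]] [[-0.997, -0.071, 0.01, 0.544], [-0.054, 0.655, -0.754, 0.127], [0.047, -0.753, -0.657, 1.194], [0.0, 0.0, 0.0, 1.0]]
0.1 [ 9.76352635e-01  2.16183098e-01 -1.25177049e-04 -6.20087580e-04] 0.08523410781334304 0.017
```

View pics/scene0.png

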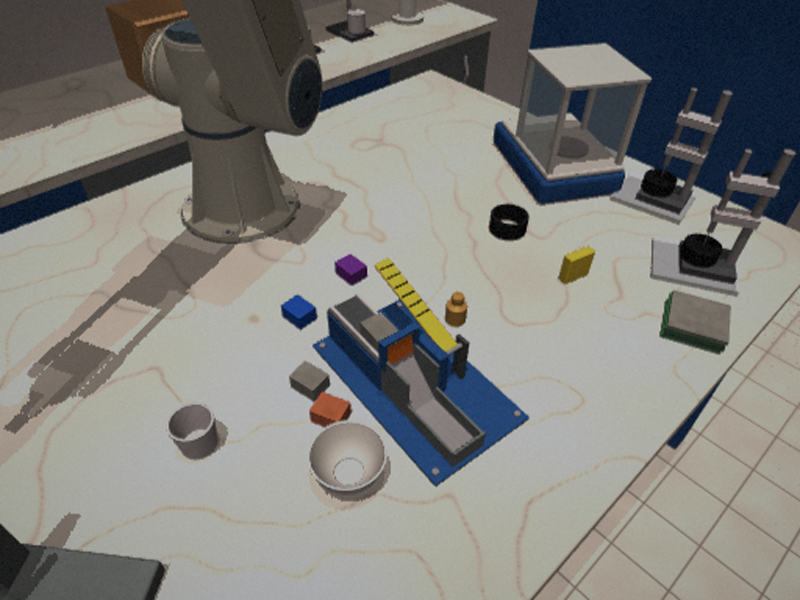

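View pics/side0.png

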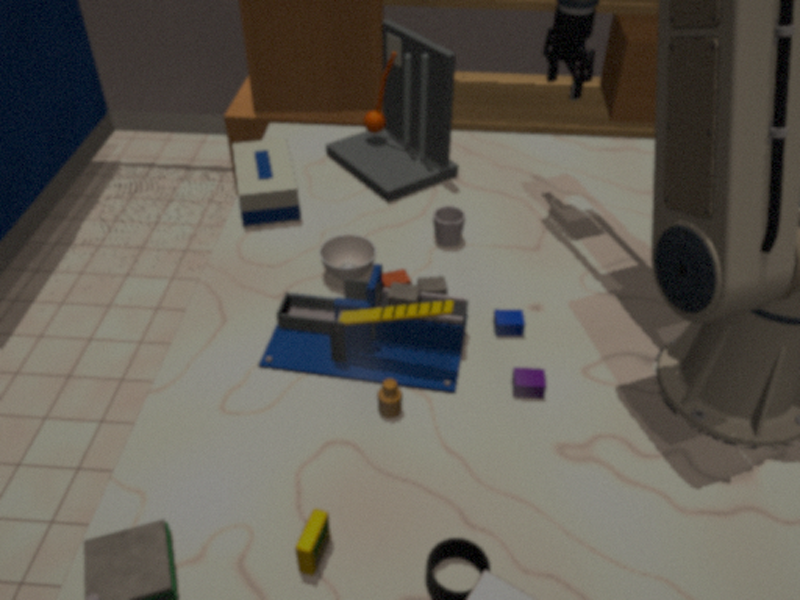

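The scene view shows the chute from about (330,300) to (530,480), its pedal end near (382,264) and the orange flap near (400,348). Candidates for the block are the grey block in the lane (380,325), the grey spare on the bench (309,380), blue (299,311) and purple (351,269). The one in the lane fits, because it stands on the deck short of the flap. Next I'll take enlarged crops to confirm this and get precise pixels.

```bash
python3 - <<'E'
import cv2
a=cv2.imread("pics/scene_raw.png")[155:315,195:345]; cv2.imwrite("pics/sc1.png",cv2.resize(a,(562,600),interpolation=cv2.INTER_CUBIC))
a=cv2.imread("pics/side_raw.png")[160:255,160:310]; cv2.imwrite("pics/sd1.png",cv2.resize(a,(800,507),interpolation=cv2.INTER_CUBIC))
E
```

```text
(no output)
```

View pics/sc1.png

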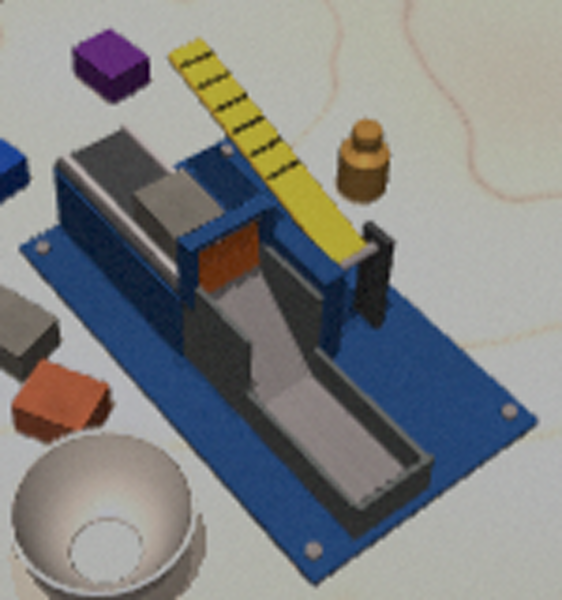

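View pics/sd1.png

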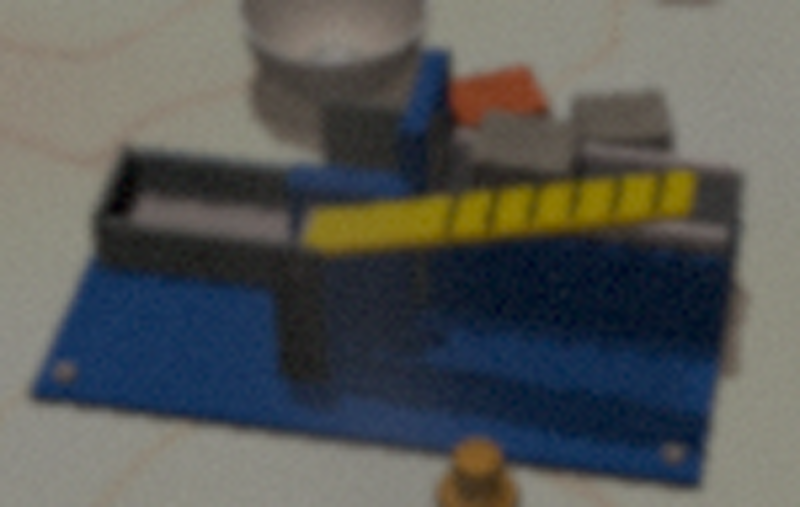

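The crops confirm the grey block in the lane. In the scene crop its top face corners are about (133,190), (175,172) and (225,205), and in the side crop its top runs from x = 475 to 578. I'll fit the chute pose from the known points.

```bash
cat > cal.py <<'E'
import numpy as np
from scipy.optimize import least_squares
C={n:np.load(n+".npz") for n in("scene","side")}
def proj(n,P):
    c=C[n];q=c["V"][:3,:3]@P+c["V"][:3,3];q=c["K"]@q;return q[:2]/q[2]
S=lambda u,v:np.array([195+u/3.747,155+v/3.75]); D=lambda u,v:np.array([160+u/5.333,160+v/5.333])
def W(p,L):
    c,s=np.cos(p[2]),np.sin(p[2]);L=np.array(L)/1000
    return np.array([p[0]+c*L[0]-s*L[1],p[1]+s*L[0]+c*L[1],L[2]])
E
python3 - <<'E'
from cal import *
obs=[("scene",S(184,48),(-131,68,140)),("side",D(694,173),(-131,53,140)),("scene",S(62,160),(-150,-25.5,78)),("scene",S(125,128),(-150,25.5,78)),
("scene",S(352,255),(50,68,86)),("scene",S(433,459),(170,28,42)),("scene",S(226,219),(6,0,125)),
("side",D(728,232),(-150,25.5,78)),("side",D(738,172),(-150,-28,78)),("side",D(305,250),(50,83,86)),("side",D(315,210),(50,53,86)),("side",D(98,222),(170,28,42))]
f=lambda p:np.concatenate([proj(n,W(p,L))-o for n,o,L in obs])
best=min((least_squares(f,[.55,.0,a],loss="soft_l1") for a in(-2,-1,0,1,2,3)),key=lambda r:r.cost)
print(best.x,best.cost);print(f(best.x).reshape(-1,2).round(1));p=best.x;np.save("p.npy",p)
# block rear edge
b=[("scene",S(133,190),(-25,20)),("scene",S(174,172),(-25,-20+40)),]
b=[("scene",S(133,191),(-25,-20)),("scene",S(174,172),(-25,20)),("scene",S(222,204),(25,20)),("side",D(474,172),(25,20)),("side",D(574,176),(-25,20))]
g=lambda q:np.concatenate([proj(n,W(p,(q[0]+L[0]*np.cos(q[2])-L[1]*np.sin(q[2]),q[1]+L[1]*np.cos(q[2])+L[0]*np.sin(q[2]),100)))-o for n,o,L in b])
r=least_squares(g,[-50,0,0],x_scale=[10,10,.1],loss="soft_l1");print(r.x);print(g(r.x).reshape(-1,2).round(1))
E
```

```text
[ 0.5944683  -0.08300435 -0.09251429] 9.89109068014702
[[ 0.1 -1.2]
 [-0.5 -1.3]
 [-0.5 -2.5]
 [-1.1 -2.1]
 [ 0.5 -0. ]
 [-0.7 -1.5]
 [ 0.7  0.3]
 [ 0.3  0.1]
 [ 0.5 -1.9]
 [-1.7  0.1]
 [-0.9 -0.1]
 [-0.9 -1.2]]
[-47.1990121    0.85239231   0.08713488]
[[-0.7  0.3]
 [ 0.7 -2.4]
 [ 1.5 -0.1]
 [-0.2 -1.3]
 [ 0.5 -1. ]]
```

```bash
cat >> cal.py <<'E'
p0=np.load("p.npy")
Q=[np.cos(p0[2]/2),np.sin(p0[2]/2),0,0]
E
python3 - <<'E'
from cal import *
from workcell import *
import cv2
hand.move_gripper(0.054)
bot.reach(W(p0,(-97,34,230)),Q)
o=get_obs();print(o["time_s"],o["position"],o["joint_pos"],o["wrist_force"],o["gripper_width"])
d=vision.read_camera("wrist");np.savez("wrist.npz",K=d["intrinsics"],V=d["view"])
cv2.imwrite("pics/w.png",cv2.resize(d["frame"][:,:,::-1],(800,600),interpolation=cv2.INTER_CUBIC))
C["wrist"]=np.load("wrist.npz")
for L in[(-131,53,140),(-131,83,140),(-150,25.5,78),(-150,-25.5,78),(0,33,125),(0,-33,125),(-72,-20,100),(-72,20,100),(50,83,86),(170,28,42),(170,-28,42)]: print(L,(proj("wrist",W(p0,L))*1.5625).round())
E
```

```text
2.5917 [ 0.50116192 -0.04074512  0.23004176] [-8.39972594e-02  1.82763640e-01  1.90933706e+00 -1.93774925e-04
  1.04932662e+00  1.57980331e+00] [-0.90711635  0.25256741 -0.6565307 ] 0.05385112487260351
(-131, 53, 140) [363. 375.]
(-131, 83, 140) [306. 375.]
(-150, 25.5, 78) [412. 359.]
(-150, -25.5, 78) [488. 359.]
(0, 33, 125) [401. 111.]
(0, -33, 125) [539. 111.]
(-72, -20, 100) [493. 250.]
(-72, 20, 100) [423. 250.]
(50, 83, 86) [306.  18.]
(170, 28, 42) [ 409. -206.]
(170, -28, 42) [ 511. -207.]
```

View pics/w.png

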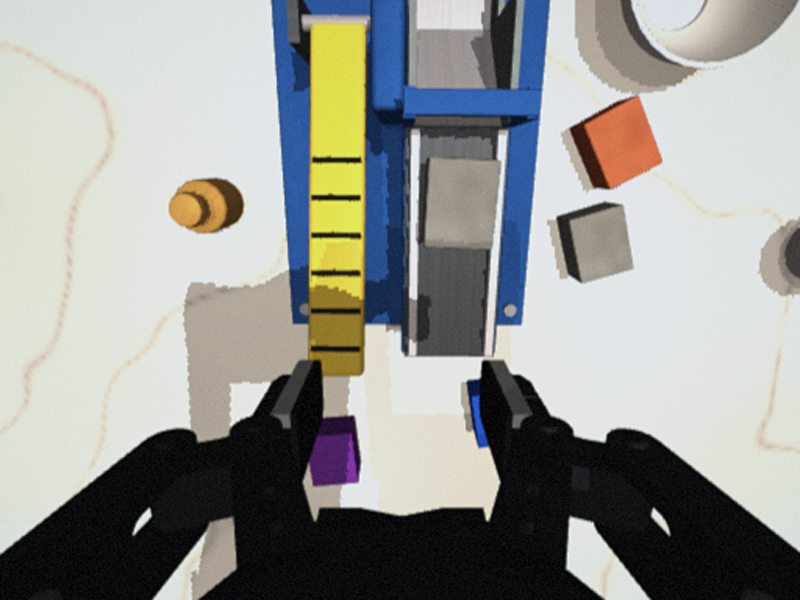

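The wrist view shows the pedal end at (308..363,375), the lane rear at (413..490,356) and the block's rear edge at (425..498,247). All are within about 4 px of my predictions, so the fit is good. Next I'll descend onto the pedal, watching the force.

```bash
python3 - <<'E'
from cal import *
from workcell import *
bot.servo_line(W(p0,(-97,33,160)),Q,velocity=.12); f0=np.array(get_obs()["wrist_force"]);print(f0)
z=160
while z>66:
    z-=4 if z>90 else 2
    bot.servo_line(W(p0,(-97,33,z)),Q,velocity=.04)
    o=get_obs();f=np.array(o["wrist_force"])-f0;print(z,o["position"][2].round(4) if hasattr(o["position"][2],'round') else o["position"][2],f.round(1),round(o["time_s"],1))
    if f[2]>14 or abs(f[0])+abs(f[1])>12: break
E
```

```text
[ 0.14044301 -0.60936472 -1.01340815]
156 0.1563 [-0.2  0.5  1.5] 3.6
152 0.1518 [0.  0.2 1.1] 3.9
148 0.1477 [0.3 0.5 0.6] 4.1
144 0.144 [0.7 1.  2.7] 4.4
140 0.1399 [1.1 0.2 3.1] 4.6
136 0.1358 [0.8 0.1 3.1] 4.9
132 0.1318 [0.7 0.7 3.8] 5.1
128 0.1278 [ 0.2 -0.3  2.8] 5.4
124 0.1238 [-0.3  0.5  4. ] 5.6
120 0.1198 [0.4 0.5 3.7] 5.9
116 0.1159 [0.4 0.7 3.7] 6.1
112 0.1119 [1.2 0.3 4.3] 6.4
108 0.1079 [0.3 0.4 3.9] 6.6
104 0.104 [0.2 1.  4.3] 6.9
100 0.1 [-0.5  1.1  4.6] 7.1
96 0.0976 [-6.7  0.5 27.6] 7.4
```

The pedal is on its stop at TCP z of about 0.098. I'll ease the load, look at the side view, then slide.

```bash
python3 - <<'E'
from cal import *
from workcell import *
import cv2
f0=np.array([.14,-.6,-1])
z=97.2
bot.servo_line(W(p0,(-97,33,z)),Q,velocity=.02);bot.dwell(.3)
F=lambda:(np.array(get_obs()["wrist_force"])-f0).round(1)
print(F())
d=vision.read_camera("side")
cv2.imwrite("pics/s2.png",cv2.resize(d["frame"][140:270,140:330,::-1],(800,547),interpolation=cv2.INTER_CUBIC))
x=-97
while x<-60:
    x+=5
    bot.servo_line(W(p0,(x,33,z)),Q,velocity=.04)
    f=F();print(x,z,f)
    if f[2]>18:z+=.4
    if f[2]<9:z-=.6
    if abs(f[0])>20 or abs(f[1])>15:break
print(get_obs()["time_s"])
E
```

```text
[-4.9  1.  17.8]
-92 97.2 [-10.3   1.7  22.7]
-87 97.60000000000001 [-10.1   1.5  21.3]
-82 98.00000000000001 [-8.1  1.4 17.1]
-77 98.00000000000001 [-9.   2.4 19.1]
-72 98.40000000000002 [-7.3  1.2 13.9]
-67 98.40000000000002 [-8.1  0.4 15.3]
-62 98.40000000000002 [-8.3  1.  16. ]
-57 98.40000000000002 [-8.6  0.8 15.9]
10.175
```

View pics/s2.png

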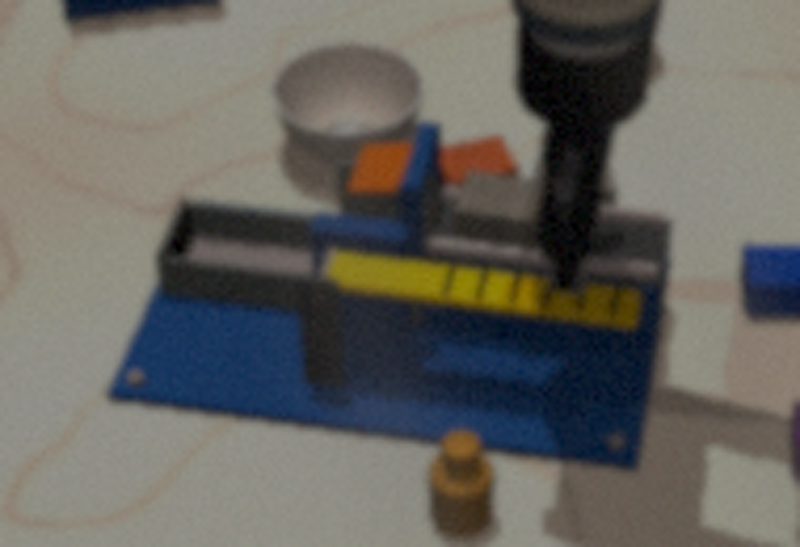

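The picture shows the pedal level (yellow bar, (330,270)–(640,305)) and the flap open (orange, (380,165)), with the block still short of it. I'll keep pushing over the lip.

```bash
python3 - <<'E'
from cal import *
from workcell import *
import cv2
f0=np.array([.14,-.6,-1]);z=98.4;x=-57
F=lambda:(np.array(get_obs()["wrist_force"])-f0).round(1)
while x<-24:
    x+=3
    bot.servo_line(W(p0,(x,33,z)),Q,velocity=.04)
    f=F();print(x,round(z,1),f)
    if f[2]>19:z+=.3
    if f[2]<11:z-=.5
    if abs(f[0])>22 or abs(f[1])>15:break
bot.dwell(.6)
print(F(),get_obs()["time_s"])
a=[vision.read_camera(n)["frame"] for n in("side","scene")]
a=[cv2.resize(a[0][140:270,140:330],(570,390)),cv2.resize(a[1][200:300,220:340],(228*2,190*2))]
im=np.zeros((390,1026,3),np.uint8);im[:,:570]=a[0];im[:380,570:]=a[1]
cv2.imwrite("pics/s3.png",cv2.resize(im,(800,304))[:,:,::-1])
E
```

```text
-54 98.4 [-9.7  1.4 17. ]
-51 98.4 [-9.4  1.4 16.3]
-48 98.4 [-9.5  1.6 17.5]
-45 98.4 [-10.3   1.1  18. ]
-42 98.4 [-10.4   2.3  18.1]
-39 98.4 [-10.7   1.3  17.2]
-36 98.4 [-8.3  1.6 17.2]
-33 98.4 [-8.5  1.  17.9]
-30 98.4 [-8.4  1.2 16.5]
-27 98.4 [-8.5  1.  17.1]
-24 98.4 [-8.2  0.6 15.2]
[-7.9  0.4 16.6] 13.525
```

View pics/s3.png

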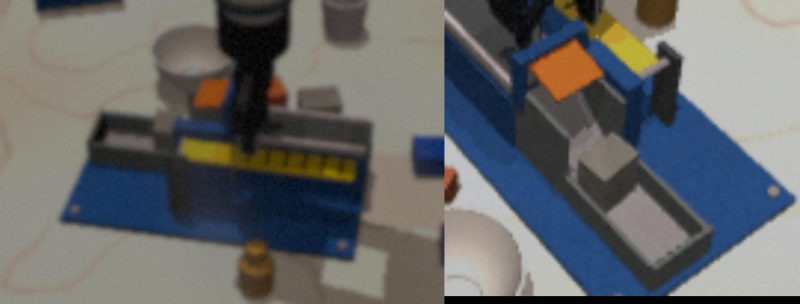

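The flap is open and the block has slid down to the start of the tray (610,165). I need to see whether it has come right down.

```bash
python3 - <<'E'
from workcell import *
import cv2,numpy as np
from cal import *
a=vision.read_camera("scene")["frame"][225:305,240:320]
b=vision.read_camera("side")["frame"][170:220,165:245]
im=np.zeros((560,800,3),np.uint8);im[:400,:400]=cv2.resize(a,(400,400),interpolation=cv2.INTER_CUBIC);im[:250,400:]=cv2.resize(b,(400,250),interpolation=cv2.INTER_CUBIC)
cv2.imwrite("pics/s4.png",im[:400,:,::-1])
for n,o,off in(("scene",(240,225),0),("side",(165,170),400)):
  for L in [(66,0,12),(80,0,30),(90,0,27),(90,0,42)]+[(x+dx,y,z) for x in (91,) for dx in(-25,25) for y in(-20,20) for z in(12,42)]: print(n,L,((proj(n,W(p0,L))-o)*5+[off,0]).round())
E
```

```text
scene (66, 0, 12) [152. 174.]
scene (80, 0, 30) [173. 171.]
scene (90, 0, 27) [186. 188.]
scene (90, 0, 42) [188. 170.]
scene (66, -20, 12) [120. 195.]
scene (66, -20, 42) [122. 157.]
scene (66, 20, 12) [184. 154.]
scene (66, 20, 42) [187. 116.]
scene (116, -20, 12) [187. 265.]
scene (116, -20, 42) [191. 229.]
scene (116, 20, 12) [251. 222.]
scene (116, 20, 42) [257. 185.]
side (66, 0, 12) [665. 182.]
side (80, 0, 30) [639. 154.]
side (90, 0, 27) [621. 156.]
side (90, 0, 42) [620. 135.]
side (66, -20, 12) [673. 158.]
side (66, -20, 42) [671. 117.]
side (66, 20, 12) [657. 206.]
side (66, 20, 42) [654. 165.]
side (116, -20, 12) [586. 148.]
side (116, -20, 42) [582. 107.]
side (116, 20, 12) [568. 195.]
side (116, 20, 42) [564. 154.]
```

View pics/s4.png

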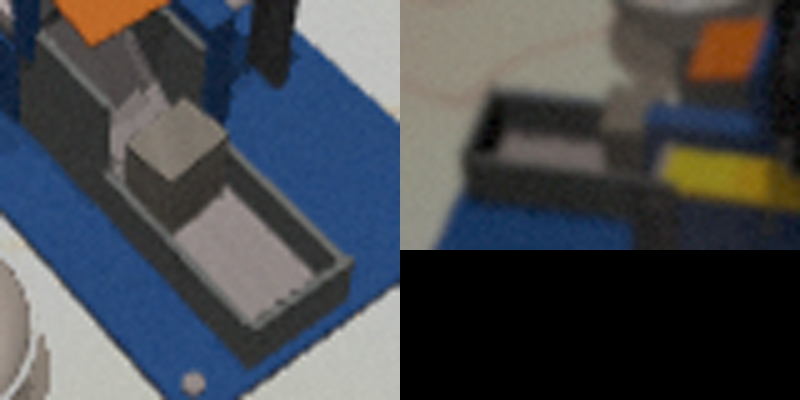

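```bash
python3 - <<'E'
from cal import *
from scipy.spatial.transform import Rotation as R
cor=[((-15,-20,25),(125,145)),((-15,20,25),(181,100)),((15,20,25),(230,140)),((15,-20,25),(178,182)),((15,20,-25),(226,188)),((15,-20,-25),(175,233))]
def g(q):
    r=R.from_euler("zy",q[3:])
    return np.concatenate([(proj("scene",W(p0,q[:3]+r.apply(L)))-[240,225])*5-o for L,o in cor])
r=least_squares(g,[83,0,37,0,0],x_scale=[10,10,10,.2,.2]);print(r.x.round(2));print(g(r.x).reshape(-1,2).round(0))
def h(q):return g([q[0],q[1],37,q[2],0])
r=least_squares(h,[83,0,0],x_scale=[10,10,.2]);print(r.x.round(2));print(h(r.x).reshape(-1,2).round(0))
E
```

```text
[ 49.97  32.53 -28.64   0.16   0.  ]
[[ 7.  1.]
 [ 3.  0.]
 [-1. -7.]
 [-1. -2.]
 [-4.  3.]
 [-3.  4.]]
[84.34 -1.35  0.17]
[[  2.   0.]
 [  2.  -5.]
 [  2. -11.]
 [ -1.  -0.]
 [ -1.   5.]
 [ -4.  11.]]
```

```bash
python3 - <<'E'
from cal import *
from scipy.spatial.transform import Rotation as R
import itertools
img=[(125,145),(181,100),(230,140),(178,182),(226,188),(175,233)]
sg=[(-1,-1,1),(-1,1,1),(1,1,1),(1,-1,1),(1,1,-1),(1,-1,-1)]
for dim in [(30,40,50),(50,40,30),(30,50,40),(40,30,50),(40,50,30),(50,30,40)]:
  best=None
  for p in(-.5,0,.5):
    def g(q):
      r=R.from_euler("ZYX",q[2:5]); Ls=r.apply(np.array(sg)*np.array(dim)/2)
      al=r.apply(np.array(list(itertools.product((-1,1),repeat=3)))*np.array(dim)/2); z=12-al[:,2].min()
      g.z=z
      return np.concatenate([(proj("scene",W(p0,np.array([q[0],q[1],z])+L))-[240,225])*5-o for L,o in zip(Ls,img)])
    r=least_squares(g,[83,0,0,p,0],x_scale=[10,10,.2,.2,.2])
    if best is None or r.cost<best[0]: g(r.x);best=(r.cost,r.x.round(2),g.z)
  print(dim,best)
E
```

```text
(30, 40, 50) (np.float64(122.06792730401082), array([ 8.484e+01, -1.610e+00,  1.400e-01,  5.000e-02,  8.000e-02]), np.float64(39.26389935480279))
(50, 40, 30) (np.float64(513.6064282724367), array([ 8.101e+01,  1.310e+00, -5.000e-02, -3.400e-01, -3.000e-02]), np.float64(35.00778824803891))
(30, 50, 40) (np.float64(234.85420610300363), array([ 8.488e+01, -2.820e+00,  2.800e-01, -6.000e-02, -2.400e-01]), np.float64(38.22071052102561))
(40, 30, 50) (np.float64(315.51479951025715), array([83.28, -1.78,  0.11,  0.12,  0.16]), np.float64(41.36350544573313))
(40, 50, 30) (np.float64(195.26786474681114), array([ 7.99e+01, -2.40e-01,  2.40e-01, -2.00e-02, -3.20e-01]), np.float64(34.55087586548197))
(50, 30, 40) (np.float64(858.9677465556701), array([ 8.216e+01,  2.400e-01, -6.000e-02, -2.000e-01,  7.000e-02]), np.float64(37.53873759968735))
```

The block stands on end in the tray at x≈84 mm, z≈39 mm, so it is inside the target and clear of the flap. I'll release the pedal.

```bash
python3 - <<'E'
from cal import *
from workcell import *
import cv2
bot.servo_line(W(p0,(-75,33,98.4)),Q,velocity=.08)
bot.servo_line(W(p0,(-75,33,165)),Q,velocity=.05)
bot.servo_line(W(p0,(-120,33,240)),Q,velocity=.15)
bot.dwell(.5);o=get_obs();print(o["time_s"],o["wrist_force"])
a=vision.read_camera("scene")["frame"][175:305,210:340]
b=vision.read_camera("side")["frame"][150:250,150:300]
im=np.zeros((400,800,3),np.uint8);im[:,:400]=cv2.resize(a,(400,400),interpolation=cv2.INTER_CUBIC);im[:267,400:]=cv2.resize(b,(400,267),interpolation=cv2.INTER_CUBIC)
cv2.imwrite("pics/s5.png",im[:,:,::-1])
E
```

```text
17.225 [ 0.13461084  0.29215779 -0.1699968 ]
```

View pics/s5.png

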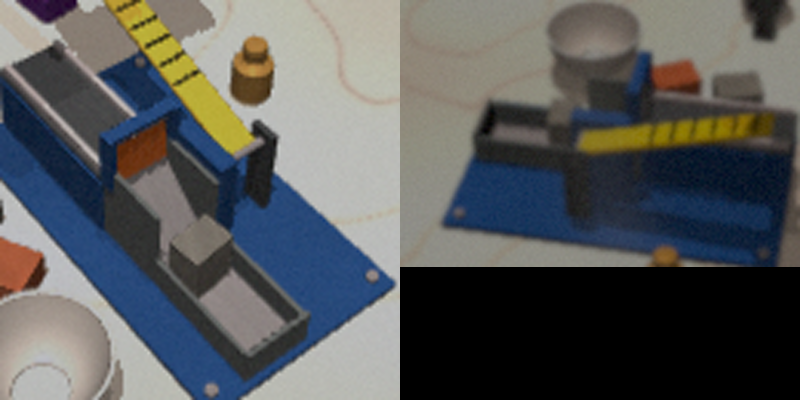

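The flap is shut (140,148), the pedal is up, the block is in the tray (202,250), and the robot is clear.

```bash
python3 -c "
from workcell import hand_in
print(hand_in())"
```

```text
the job is handed in; nothing more can be done
None
```

I handed the job in at about 17 s of the 48 s allowed: the block went under the open flap and rests on end in the tray, about 84 mm past the lip; the flap is shut, the pedal is up and the robot is clear, but `hand_in()` returned no verdict.

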